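Tug-check the drain cassette, then turn it over

ROBOT

A 6-joint arm with a two-finger parallel gripper is mounted at the origin on the work surface. World frame = base frame: x ahead of the robot, y to its left, z up, the work surface at z = 0. Lengths are in mm, angles in rad, forces in N, time in s.
With the tool pointing down it reaches from about 275 to 825 mm from the base axis. Payload 4.9 kg.
Tool frame: the origin (TCP) lies between the finger pads; the fingertips stand 11 mm ahead of it and the grasp point (between the pads) lies 8 mm behind it; z points along the fingers, y is the line along which they close (so a half turn about z gives the same grasp; the last joint's range is limited). The gripper opens to 85 mm and grips with 20 to 120 N. Pads are 22 mm wide; open, the fingers measure 114 mm over their backs; the gripper's body (76 mm by 85 mm) begins 54 mm behind the grasp point. The pads swing forward as they close: fully open they stand 13 mm farther back than shut.
Start: joints at [-1.379, 0.326, -0.193, 1.052, 0, 1.437], TCP at [176.049, -521.081, 214.381] pointing down, gripper open.
Joint ranges: [-2.65, 2.65], [-0.97, 1.79], [-1.3, 1.35], [-1.93, 2.1], [-1.47, 1.37], [-3.14, 3.14]. Speed limits (rad/s): [2.57, 2.57, 3.14, 3.14, 3.14, 3.14].

INTERFACE

Orientations are given as [roll, pitch, yaw] about the fixed x, y, z axes, in that order (R = Rz(yaw) Ry(pitch) Rx(roll)).
In Python, from plant import arm gives the robot as it stands.
- The arm moves only by the tool arm_command, never from a script. Its argument "moves" is a list of rows, each an object with "turn": the turn, a rotation vector about the tool's x, y, z in degrees, a list of three; "offset": the shift along the tool's x, y, z in m, a list of three; "hand": the opening, from 0 (shut) to 1 (fully open). A call has 1 to 10 rows; each row is the pose to reach, as a shift and turn from the pose commanded when the call began, along the tool's axes at that moment; what a row does not reach only later rows make up. A row lasts 1/10 s, in which the tool goes at most 50 mm and 8.59 degrees, less where a joint would pass 70% of its speed; a pose out of reach is approached as far as the arm can. A call with a gripper value outside its range is refused whole. The fingers move at their own pace and stop on an object; "newtons" is the grip in N (left out, the last holds). Time passes only in rows, so rows that repeat a pose let the fingers close. It gives the time, the measured TCP pose, the force, the opening and the grip force at its end, in the units of the state.
- arm.observe(): the state, without advancing time (a new reading comes with each control period).
- arm.snapshot(name): name is "scene" or "side" or "wrist"; returns the picture (384x512x3 uint8, blue, green, red); there is no depth.
- arm.calibration(name): a dict with "intrinsics" (3x3 intrinsics, pixels), "cam_to_world" (4x4, takes a point from camera to world coordinates). Camera axes: x right, y down, z forward; pixel columns grow to the right and rows downward; lengths in mm; the calibration is good to about 2 mm. A picture is of the moment at which its call begins: read the wrist's pose just before it. calibration takes no time and is no camera call; for the wrist camera it gives the pose at the moment of the call.
- arm.job_done(): hands the job in; it is judged then, once.
The state is a dict: "t": time; "joint_positions": joint angles; "joint_vel": joint speeds; "tau": joint torques, N m; "eef_pos": TCP position; "orientation": TCP orientation; "wrist_force": force on the tool from outside, world axes, zero at the start; "moment": the same for the moment, N m; "gripper_width": finger opening in mm; "finger_force": force on a finger pad.
Only numpy, scipy, OpenCV 4.12 (cv2) and the standard library are available. Lean on these libraries where they do the work, as an engineer would, in place of code of your own. Each camera call takes 0.05 s, during which the arm holds its last target. There are 200 camera calls.

TASK

The blue drain cassette sits only part-way in the turn-over cradle under the glass shelf: push it fully home by its yellow lug so the orange spring tongue pops up behind it. Then, with the cradle still level, hold the lug and gently tug the cassette back against the tongue for about a second to be sure it holds. Then let go of the lug and swing the red crank over the top all the way to its other stop, so the cassette is left upside down to drain; leave the other things where they are.

Things in the scene. Friction and masses are not known exactly. Their poses are not given: they have to be found in the camera images.
- stand: Fixed grey stand, base plate 250 x 250 x 8 mm; origin on the table under the middle of the cradle. +x: the way the cassette is pushed home (roughly away from the robot), z up. Two uprights 10 mm thick, 32 mm long, tops 126 mm above the table, at y = +-60 mm carry the cradle; two 12 mm square posts at x = 106 mm, y = -30 and 115 mm carry the glass shelf.
- shelf_edge (a point): Middle of the near edge of the clear glass shelf, on its underside, 247 mm above the table, at stand x = -34, y = 43 mm. The shelf covers stand x -34 to 115, y -47 to 133 mm, 6 mm thick. With the cassette home the lug's middle is at x = -35 mm, so an upright gripper would hit the shelf: lean it some 35 degrees, fingers pointing down and towards +x. The crank is clear of the shelf.
- cradle_axis (a point): Middle of the cradle's turning axis (the stand's y direction), 110 mm above the table over the stand's origin. Its frame turns with the cradle; at joint 0 its axes are the stand's. The cradle is a steel channel open at its -x end: floor at z = -46 mm, side walls at y = +-41.5 mm, lips along the top (upper face z = -4.5 mm, reaching in to y = +-33.5 mm), end stop at x = 55, mouth at x = -75 mm.
- cradle (a joint): Turn of the cradle, rad: 0 level (as found, at a stop), pi upside down (other stop). Grows as the crank goes from the far side (+x) up over the top to the near side (-x), the mouth going down. Dry friction 0.55 N m: it stays where it is left; turning takes 10 to 15 N at the crank.
- carrier: Drain cassette: closed blue box 110 (x) x 80 (y) x 34 mm, about 0.35 kg, loose in the channel with 1.5 mm play each side. Origin at the centre of its underside, axes as the cradle's. Found 25 to 45 mm short of home. Home: origin at x = 0 from cradle_axis, against the end stop; latched, it can slip back only 2.5 mm. Unlatched, it slides out when the cradle turns.
- lug (a point): Yellow lug on the cassette, 30 (x) x 18 (y) x 46 mm (z), at cassette x = -35 mm; this point is in its middle across x and y, 14 mm below its top, 66 mm above the cassette's underside (130 mm above the table while level). Pinch it here across y.
- tongue: Orange spring tongue of the latch, 9 x 30 x 20 mm, in the floor of the cradle at its mouth (x = -62 mm from the axis). Origin at the centre of its top, which stands 7 mm above the channel floor when up, and then lies behind the cassette's near face.
- latch (a joint): Travel of the tongue, m: 0 up (latched when the cassette is home), about 0.007 pressed down by the cassette lying over it. Spring of about 1.3 to 2.5 N; pops up by itself. Sliding the cassette takes some 4 to 10 N; 20 N against the end stop does no harm. A fair tug on the lug is 8 to 15 N, as the channel's friction takes some of it; the tongue must not be wrenched with more than 40 N.
- crank_center (a point): Middle of the red crank grip, a freely spinning bar 16 mm in diameter, 70 mm long along the stand's y axis, 60 mm from the turning axis at stand y = -117 mm. At joint 0 it is at stand x = 60 mm, 110 mm above the table; half way 170 mm above it; at pi at x = -60 mm. Take it from above, fingers closing along the stand's x. The crank arm, 8 mm thick, is at y = -74.5 mm.
- yellow_brush: Yellow slicker brush, 183 mm long, lying on the glass shelf; leave alone. Origin on its underside, where handle and head meet.
- green_brush: Green slicker brush, 183 mm long, on the table at the right; leave alone.
- bottle_a: Clear bottle 72 mm across, 168 mm high, at the left; leave alone. Origin under its centre.
- bottle_b: Another such clear bottle, at the left; leave alone.
- cup: Clear cup 60 mm across, 60 mm high, at the left; leave alone.
- pump_a: White pump head 52 mm high, at the right; leave alone.
- pump_b: Another such pump head, at the right; leave alone.

How it is judged:
By the outcome, as a careful person would: the job done as asked, in the order asked, and still so for the second after the job is handed in, with the robot touching nothing.
It also fails if it takes over 64 s, if anything falls off the work surface, if the arm or the gripper's body presses on something with over 40 N, if the wrist force passes 120 N, or if a joint passes its speed limit or range.

## Working session

There is one attempt and no reset: what is moved stays moved. The work goes in short steps, Python scripts to look and compute and a tool call to move; the robot and the scene stay as the last step left them, time stands still between calls to the robot, and variables do not carry over. Pictures are saved under pics/ and viewed, at most 10 in all, crops included, and the job is handed in when it is done.

Besides the shell and the picture viewer there is one more tool, called after ">>>" as a command line: name --argument value ..., lists and objects as JSON in quotes. arm_command: Moves the arm, as the interface text tells. Its arguments: {"type":"object","properties":{"moves":{"type":"array"},"newtons":{"type":"number"}},"required":["moves"]}

```bash
mkdir -p pics; ls; python3 - <<'E'
from plant import arm
import cv2,numpy as np
s=arm.observe();print(s)
for n in("scene","side"):
    im=arm.snapshot(n);cv2.imwrite(f"pics/{n}0.png",im)
    cv2.imwrite(f"pics/{n}0b.png",cv2.resize(im,(800,600),interpolation=cv2.INTER_CUBIC))
    c=arm.calibration(n);print(n,np.round(c["intrinsics"],2).tolist(),np.round(c["cam_to_world"],4).tolist())
E
```

```text
pics
{'t': 0.0, 'joint_positions': array([-1.37922262e+00,  3.26956991e-01, -1.93611367e-01,  1.05197443e+00,
        7.13461187e-07,  1.43659342e+00]), 'joint_vel': array([-0.00217441, -0.00180598,  0.00027913, -0.0007422 ,  0.00020025,
       -0.0011425 ]), 'tau': array([ 1.35093605e-04, -4.43395078e+01,  2.62440830e+01,  1.52189692e-02,
       -8.78450055e-05, -2.90807037e-06]), 'eef_pos': array([ 175.91569364, -520.45758293,  213.58427866]), 'orientation': array([-3.13986199e+00, -2.34384879e-04,  3.25776408e-01]), 'wrist_force': array([ 0.34174236,  0.12896581, -0.20924888]), 'moment': array([-0.03349662, -0.01720135,  0.02043957]), 'finger_force': 0.0, 'gripper_width': 85.66650876329948}
scene [[495.58, 0.0, 257.57], [0.0, 495.58, 202.81], [0.0, 0.0, 1.0]] [[0.8524, 0.3781, -0.3611, 1009.2299], [0.5227, -0.5991, 0.6065, -778.7788], [0.0129, -0.7058, -0.7083, 1092.4449], [0.0, 0.0, 0.0, 1.0]]
side [[377.64, 0.0, 257.39], [0.0, 377.64, 198.97], [0.0, 0.0, 1.0]] [[-0.8257, -0.3739, 0.4224, 100.3853], [-0.564, 0.5301, -0.6332, 656.3763], [0.0128, -0.761, -0.6486, 823.506], [0.0, 0.0, 0.0, 1.0]]
```

View pics/scene0b.png

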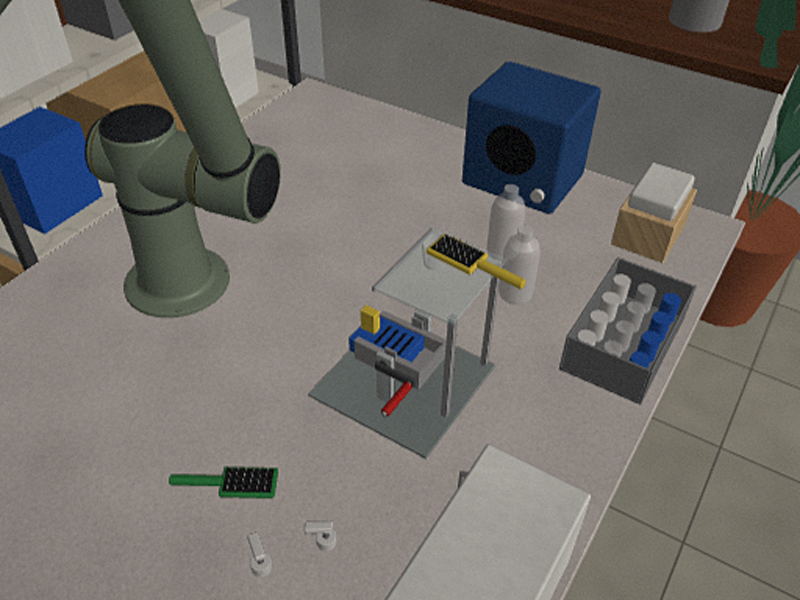

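View pics/side0b.png

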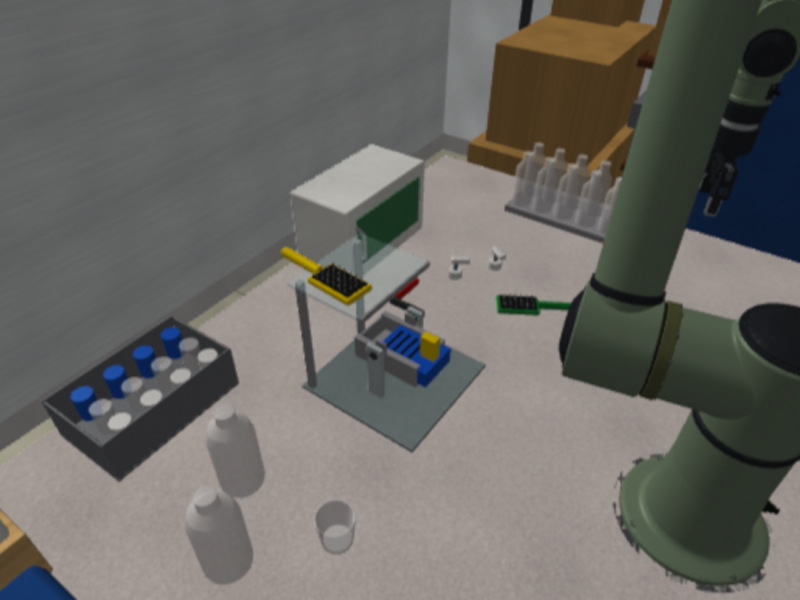

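The scene picture shows the stand at about (400,370), with the base plate corners at (310,392), (425,457) and (493,366), the lug at (370,319) and the crank at (397,400). In the side picture the plate corners are at (412,449), (484,366) and (305,386), and the lug is at (430,345). I'll enlarge both to read them more closely.

```bash
python3 - <<'E'
import cv2
for n,x,y,w,h in(("scene",190,140,135,155),("side",180,145,140,145)):
    im=cv2.imread(f"pics/{n}0.png")[y:y+h,x:x+w]
    im=cv2.resize(im,None,fx=3.8,fy=3.8,interpolation=cv2.INTER_CUBIC);cv2.imwrite(f"pics/{n}0c.png",im);print(im.shape)
E
```

```text
(589, 513, 3)
(551, 532, 3)
```

View pics/scene0c.png

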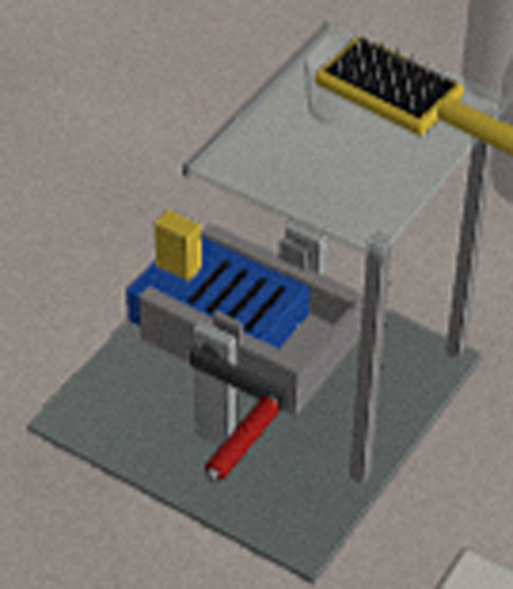

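View pics/side0c.png

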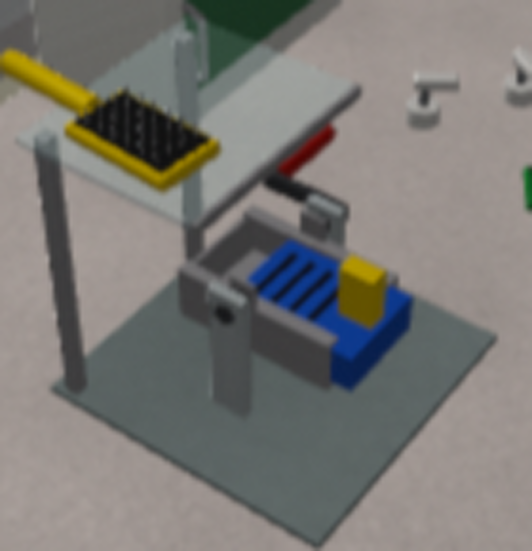

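The crops show, in crop pixels:

| Feature | Scene crop | Side crop |
|---|---|---|
| Plate corners | (28,428), (313,580), (480,353) | (495,337), (318,546), (53,388) |
| Shelf near edge | (185,172), (327,25) | (195,225), (358,92) |
| Lug top, middle | (178,226) | (362,270) |
| Crank ends | (212,472), (271,405) | – |

The cassette sits with its lug end sticking out of the mouth.

```bash
cat > geo.py <<'E'
import numpy as np
from plant import arm
def proj(n,P,cal=None):
    c=cal or arm.calibration(n);T=np.linalg.inv(c["cam_to_world"]);q=(T[:3,:3]@np.atleast_2d(P).T).T+T[:3,3]
    p=(c["intrinsics"]@q.T).T;return p[:,:2]/p[:,2:]
def s2w(p,P):
    c,s=np.cos(p[2]),np.sin(p[2]);P=np.atleast_2d(P).astype(float)
    return np.c_[p[0]+c*P[:,0]-s*P[:,1],p[1]+s*P[:,0]+c*P[:,1],P[:,2]]
E
python3 - <<'E'
from geo import *
from scipy.optimize import least_squares
O={"scene":(190,140),"side":(180,145)}
cr=lambda n,u:(np.array(u,float)+.5)/3.8-.5+O[n]
D=[("scene",(28,428),(-125,-125,8)),("scene",(313,580),(125,-125,8)),("scene",(480,353),(125,125,8)),
("side",(495,337),(-125,-125,8)),("side",(318,546),(-125,125,8)),("side",(53,388),(125,125,8)),
("scene",(185,172),(-34,-47,250)),("scene",(327,25),(-34,133,252)),("side",(358,92),(-34,-47,250)),("side",(195,225),(-34,133,250)),
("scene",(212,472),(60,-152,110)),("scene",(271,405),(60,-82,110))]
L=[("scene",(178,226)),("side",(362,270))]
C={n:arm.calibration(n) for n in O}
def f(p):
    r=[(proj(n,s2w(p,P),C[n])[0]-cr(n,u)) for n,u,P in D]
    r+=[(proj(n,s2w(p,(p[3],p[4],144)),C[n])[0]-cr(n,u)) for n,u in L]
    return np.ravel(r)
s=least_squares(f,[550,-150,.0,-70,0],loss="soft_l1");p=s.x;print(p.round(3));print(f(p).reshape(-1,2).round(1).tolist())
print("lug w",s2w(p,(p[3],p[4],130)),"home lug",s2w(p,(-35,0,130)),"crank",s2w(p,(60,-117,110)))
np.save("p.npy",p)
E
```

```text
[ 5.40019e+02  1.70650e+01 -2.60000e-02 -7.17660e+01 -3.00000e-01]
[[-0.3, -1.2], [0.4, -0.2], [1.5, -0.0], [0.9, -1.1], [-0.0, -1.0], [-0.7, -1.6], [-0.4, -0.3], [0.0, 0.1], [1.1, -0.1], [0.2, 1.9], [0.4, 0.1], [0.1, -0.3], [0.3, -1.0], [0.3, -1.1]]
lug w [[468.26965754  18.61269568 130.        ]] home lug [[505.0309407   17.96645568 130.        ]] crank [[ 596.98764562 -101.44026281  110.        ]]
```

```bash
cat >> geo.py <<'E'
from scipy.spatial.transform import Rotation as Ro
def goal(g,lean,grasp=8.,yaw=0,extra=0):
    """grasp point g in stand frame, lean deg -> offset (m), turn (deg) in the tool frame now"""
    p=np.load("p.npy");s=arm.observe()
    R0=Ro.from_euler("xyz",s["orientation"])
    a=np.radians(lean)
    M=np.array([[np.cos(a),0,np.sin(a)],[0,-1,0],[np.sin(a),0,-np.cos(a)]])
    R1=Ro.from_euler("z",p[2])*Ro.from_matrix(M)*Ro.from_euler("z",yaw,degrees=True)
    t=s2w(p,g)[0]+grasp*R1.as_matrix()[:,2]
    d=t-s["eef_pos"]
    print("offset",(R0.inv().apply(d)/1000).round(4).tolist(),"turn",(R0.inv()*R1).as_rotvec(degrees=True).round(2).tolist(),"tcp",t.round(1))
def st():
    s=arm.observe();p=np.load("p.npy");R=Ro.from_euler("xyz",s["orientation"])
    g=s["eef_pos"]-8*R.as_matrix()[:,2];c,k=np.cos(p[2]),np.sin(p[2]);d=g[:2]-p[:2]
    print("t",round(s["t"],2),"grasp in stand",np.round([c*d[0]+k*d[1],-k*d[0]+c*d[1],g[2]],1),"F",s["wrist_force"].round(1),"w",round(s["gripper_width"],1),"ff",round(s["finger_force"],1),"q",s["joint_positions"].round(2))
E
python3 -c "
from geo import *
a=np.radians(35)
goal([-72-70*np.sin(a),0,131+70*np.cos(a)],35)"
```

```text
offset [0.416, -0.4297, 0.0327] turn [-6.24, 34.64, 19.48] tcp [432.5  19.8 181.8]
```

>>> arm_command --moves '[{"turn":[-6.2,34.6,19.5],"offset":[0.416,-0.43,0.0],"hand":0.6},{"turn":[-6.2,34.6,19.5],"offset":[0.416,-0.43,0.0],"hand":0.6},{"turn":[-6.2,34.6,19.5],"offset":[0.416,-0.43,0.0],"hand":0.6},{"turn":[-6.2,34.6,19.5],"offset":[0.416,-0.43,0.0],"hand":0.6},{"turn":[-6.2,34.6,19.5],"offset":[0.416,-0.43,0.0],"hand":0.6},{"turn":[-6.2,34.6,19.5],"offset":[0.416,-0.43,0.0],"hand":0.6},{"turn":[-6.2,34.6,19.5],"offset":[0.416,-0.43,0.0],"hand":0.6},{"turn":[-6.2,34.6,19.5],"offset":[0.416,-0.43,0.0],"hand":0.6},{"turn":[-6.2,34.6,19.5],"offset":[0.416,-0.43,0.0],"hand":0.6},{"turn":[-6.2,34.6,19.5],"offset":[0.416,-0.43,0.0],"hand":0.6}]' --newtons 40

```text
t: 1.1
eef_pos: [383.3, -83.8, 213.9]
orientation: [3.139, -0.609, -0.025]
wrist_force: [-0.5, -0.7, -0.1]
gripper_width: 51.1
finger_force: 0.0
```

>>> arm_command --moves '[{"turn":[0,0,0],"offset":[0,0,0],"hand":0.6},{"turn":[0,0,0],"offset":[0,0,0],"hand":0.6}]'

```text
t: 1.3
eef_pos: [383.4, -83.2, 213.4]
orientation: [3.139, -0.607, -0.018]
wrist_force: [-0.1, -0.1, -0.1]
gripper_width: 51.2
finger_force: 0.0
```

```bash
python3 -c "
from geo import *
st();a=np.radians(35)
goal([-72-70*np.sin(a),0,131+70*np.cos(a)],35)"
```

```text
t 1.3 grasp in stand [-158.6 -104.3  220. ] F [-0.1 -0.1 -0.1] w 51.2 ff 0.0 q [-0.72 -0.42 -1.09  0.42  0.38  2.53]
offset [0.0208, -0.104, 0.0527] turn [-0.13, 0.22, 0.38] tcp [432.5  19.8 181.8]
```

>>> arm_command --moves '[{"turn":[0,0,0],"offset":[0.01,-0.05,0.026],"hand":0.6},{"turn":[0,0,0.4],"offset":[0.021,-0.104,0.053],"hand":0.6},{"turn":[0,0,0.4],"offset":[0.021,-0.104,0.053],"hand":0.6},{"turn":[0,0,0.4],"offset":[0.021,-0.104,0.053],"hand":0.6},{"turn":[0,0,0.4],"offset":[0.021,-0.104,0.053],"hand":0.6}]'

```text
t: 1.8
eef_pos: [433.0, 16.4, 180.9]
orientation: [-3.139, -0.604, -0.033]
wrist_force: [0.0, -0.8, 1.1]
gripper_width: 51.2
finger_force: 0.0
```

```bash
python3 - <<'E'
from geo import *
import cv2
st();cal=arm.calibration("wrist");im=arm.snapshot("wrist");cv2.imwrite("pics/w1.png",im)
print(proj("wrist",s2w(np.load("p.npy"),[[-72,0,144],[-87,9,144],[-87,-9,144],[-57,9,144],[-57,-9,144]]),cal).round(1).tolist())
goal([-72,0,131],35)
E
```

```text
t 1.8 grasp in stand [-111.5   -3.4  187.5] F [ 0.  -0.8  1.1] w 51.2 ff 0.0 q [-0.21 -0.27 -1.13  0.12  0.1   2.99]
[[246.4, 194.5], [233.9, 214.7], [258.9, 214.5], [234.4, 175.2], [258.4, 175.1]]
offset [-0.0001, -0.0047, 0.0692] turn [0.17, 0.32, -0.48] tcp [472.6  18.8 124.4]
```

View pics/w1.png

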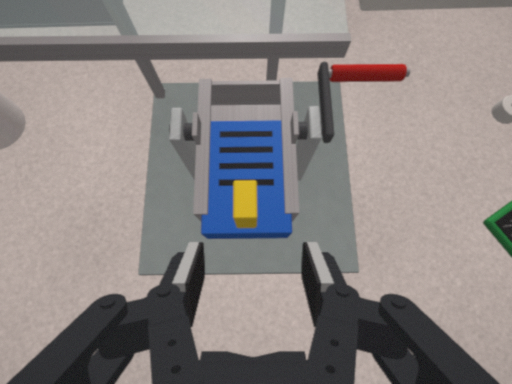

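The lug appears at (233–257, 181–228), between the open fingers at columns 197 and 310. The cassette is proud of the mouth, and the crank is at (368,72). The lug looks about 5 px nearer than predicted, so I'll check that in a crop.

```bash
python3 - <<'E'
from geo import *
import cv2
im=cv2.imread("pics/w1.png")
cv2.imwrite("pics/w1c.png",cv2.resize(im[60:250,140:420],None,fx=2.8,fy=2.8,interpolation=cv2.INTER_CUBIC))
cal=arm.calibration("wrist");p=np.load("p.npy")
for n,P in dict(crank=[[60,-82,110],[60,-152,110]],plate=[[-125,-125,8],[-125,125,8],[125,125,8]],shelf=[[-34,-47,247]],walls=[[-75,41,105],[-75,-41,105],[55,41,105],[55,-41,105]],lug=[[-87,9,144],[-87,-9,144],[-57,9,144],[-57,-9,144],[-87,9,98]]).items():
    print(n,((proj("wrist",s2w(p,P),cal)-[140,60])*2.8).round(0).tolist())
E
```

```text
crank [[534.0, 30.0], [738.0, 28.0]]
plate [[614.0, 590.0], [-9.0, 595.0], [40.0, 56.0]]
shelf [[573.0, -24.0]]
walls [[163.0, 421.0], [431.0, 419.0], [178.0, 54.0], [414.0, 52.0]]
lug [[259.0, 435.0], [328.0, 434.0], [260.0, 324.0], [327.0, 324.0], [268.0, 463.0]]
```

View pics/w1c.png

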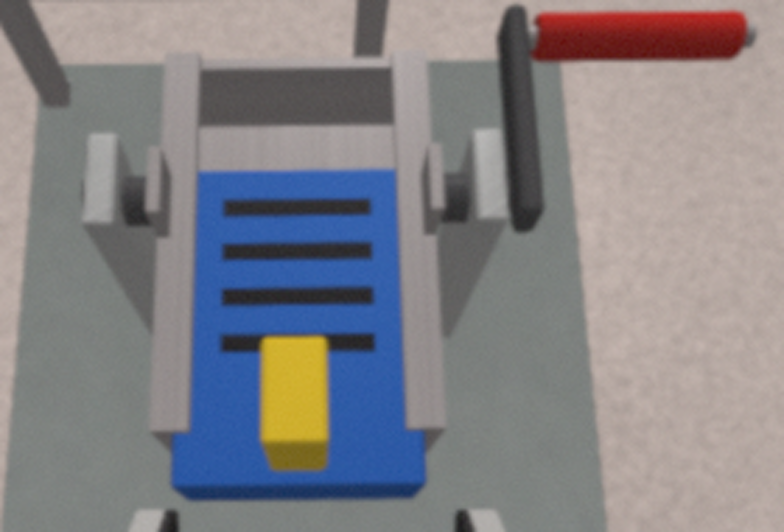

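Every predicted point sits about 2 mm (8 crop px) off in the same direction, which is within the calibration tolerance, and the lug is sideways-centred (294 against 293). I'll go in.

>>> arm_command --moves '[{"turn":[0.2,0.3,-0.5],"offset":[0,-0.004,0.0],"hand":0.6},{"turn":[0.2,0.3,-0.5],"offset":[0,-0.004,0.03],"hand":0.6},{"turn":[0.2,0.3,-0.5],"offset":[0,-0.004,0.05],"hand":0.6},{"turn":[0.2,0.3,-0.5],"offset":[0,-0.004,0.06],"hand":0.6},{"turn":[0.2,0.3,-0.5],"offset":[0,-0.004,0.067],"hand":0.6},{"turn":[0.2,0.3,-0.5],"offset":[0,-0.004,0.067],"hand":0.6},{"turn":[0.2,0.3,-0.5],"offset":[0,-0.004,0.067],"hand":0.6}]'

```text
t: 2.55
eef_pos: [471.7, 19.1, 127.2]
orientation: [-3.141, -0.613, -0.024]
wrist_force: [0.3, 0.3, 0.4]
gripper_width: 51.5
finger_force: 0.0
```

```bash
python3 -c "
from geo import *
st();goal([-72,0,131],35)"
```

```text
t 2.55 grasp in stand [-72.9   0.3 133.7] F [0.3 0.3 0.4] w 51.5 ff 0.0 q [-0.18 -0.04 -1.17 -0.17  0.09  3.02]
offset [-0.0008, 0.0003, 0.0027] turn [-0.08, -0.1, 0.07] tcp [472.6  18.8 124.4]
```

>>> arm_command --moves '[{"turn":[0,0,0],"offset":[0,0,0.001],"hand":0.0},{"turn":[0,0,0],"offset":[0,0,0.001],"hand":0.0},{"turn":[0,0,0],"offset":[0,0,0.001],"hand":0.0},{"turn":[0,0,0],"offset":[0,0,0.001],"hand":0.0},{"turn":[0,0,0],"offset":[0,0,0.001],"hand":0.0},{"turn":[0,0,0],"offset":[0,0,0.001],"hand":0.0}]' --newtons 50

```text
t: 3.15
eef_pos: [472.5, 20.8, 126.5]
orientation: [-3.14, -0.614, -0.021]
wrist_force: [-4.1, 2.5, 5.0]
gripper_width: 15.7
finger_force: 49.3
```

```bash
python3 -c "
from geo import *
st();s=arm.observe();R=Ro.from_euler('xyz',s['orientation']);print(R.inv().apply([np.cos(-.026),np.sin(-.026),0]).round(3), R.inv().apply([0,0,1]).round(3))"
```

```text
t 3.15 grasp in stand [-72.2   1.9 133.1] F [-4.1  2.5  5. ] w 15.7 ff 49.3 q [-0.17 -0.04 -1.17 -0.17  0.09  3.02]
[0.818 0.006 0.576] [ 0.576 -0.001 -0.818]
```

Gripped. Now I'll push along stand +x, 30 mm first.

>>> arm_command --moves '[{"turn":[0,0,0],"offset":[0.0025,0,0.0017],"hand":0.0},{"turn":[0,0,0],"offset":[0.0057,0,0.004],"hand":0.0},{"turn":[0,0,0],"offset":[0.009,0,0.0063],"hand":0.0},{"turn":[0,0,0],"offset":[0.0123,0,0.0086],"hand":0.0},{"turn":[0,0,0],"offset":[0.0155,0,0.0109],"hand":0.0},{"turn":[0,0,0],"offset":[0.0188,0,0.0132],"hand":0.0},{"turn":[0,0,0],"offset":[0.0221,0,0.0155],"hand":0.0},{"turn":[0,0,0],"offset":[0.0245,0,0.0173],"hand":0.0},{"turn":[0,0,0],"offset":[0.0245,0,0.0173],"hand":0.0}]'

```text
t: 4.05
eef_pos: [502.5, 19.3, 126.2]
orientation: [3.141, -0.613, -0.022]
wrist_force: [-1.9, 0.1, 2.8]
gripper_width: 16.1
finger_force: 48.8
```

```bash
python3 -c "
from geo import *
st()"
```

```text
t 4.05 grasp in stand [-42.1   1.3 132.8] F [-1.9  0.1  2.8] w 16.1 ff 48.8 q [-0.16  0.02 -1.11 -0.17  0.08  3.03]
```

>>> arm_command --moves '[{"turn":[0,0,0],"offset":[0.0016,0,0.0012],"hand":0.0},{"turn":[0,0,0],"offset":[0.0033,0,0.0023],"hand":0.0},{"turn":[0,0,0],"offset":[0.0049,0,0.0035],"hand":0.0}]'

```text
t: 4.35
eef_pos: [508.0, 19.2, 126.2]
orientation: [3.141, -0.613, -0.022]
wrist_force: [-9.2, -0.2, 10.8]
gripper_width: 15.8
finger_force: 50.1
```

>>> arm_command --moves '[{"turn":[0,0,0],"offset":[0.0008,0,0.0006],"hand":0.0},{"turn":[0,0,0],"offset":[0.0008,0,0.0006],"hand":0.0}]'

```text
t: 4.55
eef_pos: [509.2, 19.2, 126.2]
orientation: [3.141, -0.613, -0.022]
wrist_force: [-5.3, 0.4, 8.5]
gripper_width: 15.6
finger_force: 49.6
```

>>> arm_command --moves '[{"turn":[0,0,0],"offset":[0.0008,0,0.0006],"hand":0.0},{"turn":[0,0,0],"offset":[0.0008,0,0.0006],"hand":0.0}]'

```text
t: 4.75
eef_pos: [509.4, 19.2, 126.1]
orientation: [3.141, -0.612, -0.022]
wrist_force: [-15.8, -0.3, 18.9]
gripper_width: 15.8
finger_force: 51.3
```

The last 1 mm moved only 0.2 mm and the force rose to 16 N, and total travel was 37 mm as measured, so it is against the end stop. Next I'll relax the push and start the tug.

>>> arm_command --moves '[{"turn":[0,0,0],"offset":[-0.0002,0,-0.0014],"hand":0.0},{"turn":[0,0,0],"offset":[-0.0002,0,-0.0014],"hand":0.0}]'

```text
t: 4.95
eef_pos: [508.5, 19.4, 126.4]
orientation: [-3.141, -0.611, -0.022]
wrist_force: [-2.5, -0.0, 0.1]
gripper_width: 15.7
finger_force: 49.2
```

>>> arm_command --moves '[{"turn":[0,0,0],"offset":[-0.0008,0,-0.0006],"hand":0.0},{"turn":[0,0,0],"offset":[-0.0016,0,-0.0012],"hand":0.0},{"turn":[0,0,0],"offset":[-0.0016,0,-0.0012],"hand":0.0}]'

```text
t: 5.25
eef_pos: [507.1, 19.4, 126.7]
orientation: [-3.141, -0.612, -0.022]
wrist_force: [-0.5, 0.1, -1.9]
gripper_width: 16.0
finger_force: 48.9
```

```bash
python3 - <<'E'
from geo import *
import cv2
st();im=arm.snapshot("side");cv2.imwrite("pics/s2.png",cv2.resize(im[180:260,215:315],None,fx=6,fy=6,interpolation=cv2.INTER_CUBIC))
E
```

```text
t 5.25 grasp in stand [-37.6   1.5 133.2] F [-0.5  0.1 -1.9] w 16.0 ff 48.9 q [-0.16  0.03 -1.1  -0.17  0.08  3.03]
```

View pics/s2.png

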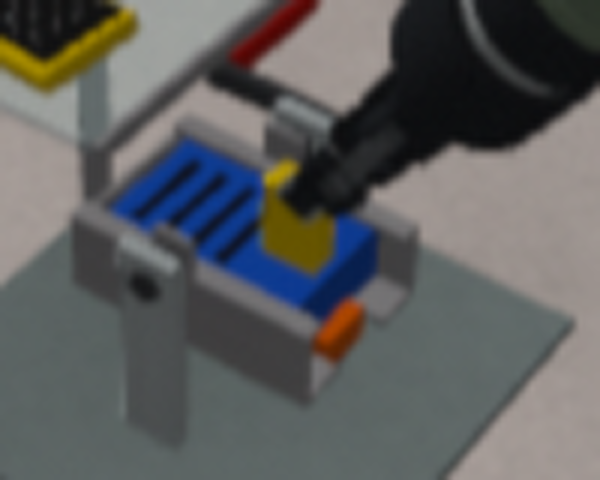

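The orange tongue stands up at (340,330), behind the cassette's near face, so it is latched. Now the tug, stepping back until the pull is about 10 N.

>>> arm_command --moves '[{"turn":[0,0,0],"offset":[-0.0008,0,-0.0006],"hand":0.0},{"turn":[0,0,0],"offset":[-0.0008,0,-0.0006],"hand":0.0}]'

```text
t: 5.5
eef_pos: [506.4, 19.4, 126.9]
orientation: [-3.141, -0.612, -0.022]
wrist_force: [3.0, -0.1, -5.1]
gripper_width: 15.9
finger_force: 48.9
```

>>> arm_command --moves '[{"turn":[0,0,0],"offset":[-0.0006,0,-0.0004],"hand":0.0},{"turn":[0,0,0],"offset":[-0.0006,0,-0.0004],"hand":0.0}]'

```text
t: 5.7
eef_pos: [505.8, 19.4, 127.1]
orientation: [-3.141, -0.613, -0.022]
wrist_force: [4.0, -1.2, -6.1]
gripper_width: 15.8
finger_force: 48.9
```

>>> arm_command --moves '[{"turn":[0,0,0],"offset":[-0.0011,0,-0.0002],"hand":0.0},{"turn":[0,0,0],"offset":[-0.0011,0,-0.0002],"hand":0.0}]'

```text
t: 5.9
eef_pos: [505.3, 19.4, 127.1]
orientation: [-3.141, -0.614, -0.022]
wrist_force: [3.9, -1.0, -4.4]
gripper_width: 15.8
finger_force: 49.1
```

```bash
python3 -c "
from geo import *
st()"
```

```text
t 5.9 grasp in stand [-39.4   1.4 133.7] F [ 3.9 -1.  -4.4] w 15.8 ff 49.1 q [-0.16  0.03 -1.11 -0.17  0.08  3.03]
```

>>> arm_command --moves '[{"turn":[0,0,0],"offset":[-0.0008,0,-0.0006],"hand":0.0},{"turn":[0,0,0],"offset":[-0.0008,0,-0.0006],"hand":0.0}]'

```text
t: 6.1
eef_pos: [504.7, 19.6, 127.3]
orientation: [-3.141, -0.614, -0.022]
wrist_force: [8.8, 0.1, -8.7]
gripper_width: 15.6
finger_force: 49.7
```

```bash
python3 - <<'E'
from geo import *
import cv2
st();im=arm.snapshot("side");cv2.imwrite("pics/s3.png",cv2.resize(im[180:260,215:315],None,fx=6,fy=6,interpolation=cv2.INTER_CUBIC))
E
```

```text
t 6.1 grasp in stand [-40.    1.6 133.8] F [ 8.8  0.1 -8.7] w 15.6 ff 49.7 q [-0.16  0.02 -1.11 -0.17  0.08  3.03]
```

Force is now rising against the tongue. I'll go slightly further and hold for just over a second.

>>> arm_command --moves '[{"turn":[0,0,0],"offset":[-0.0005,0,-0.0001],"hand":0.0},{"turn":[0,0,0],"offset":[-0.0005,0,-0.0001],"hand":0.0},{"turn":[0,0,0],"offset":[-0.0005,0,-0.0001],"hand":0.0}]'

```text
t: 6.45
eef_pos: [504.7, 19.6, 127.3]
orientation: [-3.141, -0.615, -0.022]
wrist_force: [10.1, 1.0, -10.1]
gripper_width: 15.8
finger_force: 49.4
```

>>> arm_command --moves '[{"turn":[0,0,0],"offset":[-0.0003,0,0.0],"hand":0.0},{"turn":[0,0,0],"offset":[-0.0003,0,0.0],"hand":0.0},{"turn":[0,0,0],"offset":[-0.0003,0,0.0],"hand":0.0},{"turn":[0,0,0],"offset":[-0.0003,0,0.0],"hand":0.0},{"turn":[0,0,0],"offset":[-0.0003,0,0.0],"hand":0.0},{"turn":[0,0,0],"offset":[-0.0003,0,0.0],"hand":0.0},{"turn":[0,0,0],"offset":[-0.0003,0,0.0],"hand":0.0},{"turn":[0,0,0],"offset":[-0.0003,0,0.0],"hand":0.0},{"turn":[0,0,0],"offset":[-0.0003,0,0.0],"hand":0.0},{"turn":[0,0,0],"offset":[-0.0003,0,0.0],"hand":0.0}]'

```text
t: 7.45
eef_pos: [504.7, 19.5, 127.3]
orientation: [-3.141, -0.616, -0.022]
wrist_force: [10.9, -0.1, -10.4]
gripper_width: 15.7
finger_force: 49.4
```

>>> arm_command --moves '[{"turn":[0,0,0],"offset":[0,0,0.0],"hand":0.0},{"turn":[0,0,0],"offset":[0,0,0.0],"hand":0.0}]'

```text
t: 7.65
eef_pos: [504.7, 19.5, 127.3]
orientation: [-3.141, -0.616, -0.022]
wrist_force: [10.4, 0.8, -10.1]
gripper_width: 16.1
finger_force: 49.4
```

The tongue held with 10–11 N on the lug for more than a second and no creep. Now I'll relax, open and back out along the tool axis.

>>> arm_command --moves '[{"turn":[0,0,0],"offset":[0.0006,0,0.0015],"hand":0.0},{"turn":[0,0,0],"offset":[0.0006,0,0.0015],"hand":0.5},{"turn":[0,0,0],"offset":[0.0006,0,0.0015],"hand":0.5},{"turn":[0,0,0],"offset":[0.0006,0,0.0015],"hand":0.5},{"turn":[0,0,0],"offset":[0.0006,0,0.0015],"hand":0.5},{"turn":[0,0,0],"offset":[0.0006,0,-0.02],"hand":0.5},{"turn":[0,0,0],"offset":[0.0006,0,-0.05],"hand":0.5},{"turn":[0,0,0],"offset":[0.0006,0,-0.09],"hand":0.5},{"turn":[0,0,0],"offset":[0.0006,0,-0.1],"hand":0.5},{"turn":[0,0,0],"offset":[0.0006,0,-0.1],"hand":0.5}]'

```text
t: 8.65
eef_pos: [446.4, 20.6, 210.6]
orientation: [3.141, -0.617, -0.022]
wrist_force: [-0.1, 0.0, 0.4]
gripper_width: 42.5
finger_force: 0.0
```

```bash
python3 - <<'E'
from geo import *
import cv2
p=np.load("p.npy")
st();im=arm.snapshot("side");a=im[180:260,215:315]
im=arm.snapshot("scene");b=im[190:270,210:310]
cv2.imwrite("pics/s4.png",cv2.resize(np.hstack([a,b]),None,fx=4,fy=4,interpolation=cv2.INTER_CUBIC))
for yaw in(0,):
  goal([-90,-117,230],0,yaw=yaw); goal([60,-117,200],0,yaw=yaw)
E
```

```text
t 8.65 grasp in stand [-98.3   1.1 217.1] F [-0.1  0.   0.4] w 42.5 ff 0.0 q [-0.19 -0.3  -1.06  0.2   0.1   3.  ]
offset [0.0107, 0.1182, -0.0091] turn [-0.09, -35.15, 0.21] tcp [447.  -97.6 222. ]
offset [0.1161, 0.1188, 0.1017] turn [-0.09, -35.15, 0.21] tcp [ 597.  -101.4  192. ]
```

View pics/s4.png

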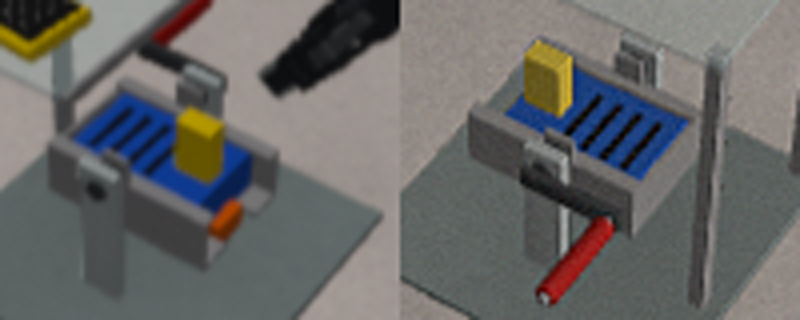

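Latched: the tongue is up at (228,220) in the side half, the cassette is home, and the crank grip is free at (575,260) in the scene half. Next is the crank, with the tool vertical and yawed 90° so the fingers close along x.

```bash
python3 -c "
from geo import *
goal([-125,-127,225],0,yaw=-90)"
```

```text
offset [-0.0208, 0.1281, -0.0252] turn [27.44, -27.58, -86.7] tcp [ 411.8 -106.7  217. ]
```

>>> arm_command --moves '[{"turn":[27.4,-27.6,-86.7],"offset":[-0.02,0.128,-0.025],"hand":0.7},{"turn":[27.4,-27.6,-86.7],"offset":[-0.02,0.128,-0.025],"hand":0.7},{"turn":[27.4,-27.6,-86.7],"offset":[-0.02,0.128,-0.025],"hand":0.7},{"turn":[27.4,-27.6,-86.7],"offset":[-0.02,0.128,-0.025],"hand":0.7},{"turn":[27.4,-27.6,-86.7],"offset":[-0.02,0.128,-0.025],"hand":0.7},{"turn":[27.4,-27.6,-86.7],"offset":[-0.02,0.128,-0.025],"hand":0.7},{"turn":[27.4,-27.6,-86.7],"offset":[-0.02,0.128,-0.025],"hand":0.7},{"turn":[27.4,-27.6,-86.7],"offset":[-0.02,0.128,-0.025],"hand":0.7},{"turn":[27.4,-27.6,-86.7],"offset":[-0.02,0.128,-0.025],"hand":0.7},{"turn":[27.4,-27.6,-86.7],"offset":[-0.02,0.128,-0.025],"hand":0.7}]'

```text
t: 9.75
eef_pos: [412.5, -106.9, 215.4]
orientation: [3.066, -0.103, 1.249]
wrist_force: [-0.5, -0.9, 0.1]
gripper_width: 59.5
finger_force: 0.0
```

>>> arm_command --moves '[{"turn":[0,0,0],"offset":[0,0,0],"hand":0.7},{"turn":[0,0,0],"offset":[0,0,0],"hand":0.7}]'

```text
t: 9.95
eef_pos: [412.3, -106.1, 215.7]
orientation: [3.065, -0.106, 1.242]
wrist_force: [-0.1, 0.2, 0.1]
gripper_width: 59.7
finger_force: 0.0
```

```bash
python3 -c "
from geo import *
st();goal([60,-125,200],0,yaw=-90)"
```

```text
t 9.95 grasp in stand [-125.4 -127.1  223.6] F [-0.1  0.2  0.1] w 59.7 ff 0.0 q [-0.52  0.03 -0.56  0.92  0.12  1.39]
offset [0.0536, 0.1729, 0.0429] turn [5.29, -5.34, -17.56] tcp [ 596.8 -109.4  192. ]
```

>>> arm_command --moves '[{"turn":[5.3,-5.3,-17.6],"offset":[0.053,0.173,0.043],"hand":0.7},{"turn":[5.3,-5.3,-17.6],"offset":[0.053,0.173,0.043],"hand":0.7},{"turn":[5.3,-5.3,-17.6],"offset":[0.053,0.173,0.043],"hand":0.7},{"turn":[5.3,-5.3,-17.6],"offset":[0.053,0.173,0.043],"hand":0.7},{"turn":[5.3,-5.3,-17.6],"offset":[0.053,0.173,0.043],"hand":0.7},{"turn":[5.3,-5.3,-17.6],"offset":[0.053,0.173,0.043],"hand":0.7},{"turn":[5.3,-5.3,-17.6],"offset":[0.053,0.173,0.043],"hand":0.7}]'

```text
t: 10.65
eef_pos: [595.3, -110.4, 193.6]
orientation: [3.141, 0.001, 1.546]
wrist_force: [-0.8, 0.3, -0.1]
gripper_width: 59.5
finger_force: 0.0
```

```bash
python3 - <<'E'
from geo import *
import cv2
st();cal=arm.calibration("wrist");im=arm.snapshot("wrist");cv2.imwrite("pics/w5.png",im)
print(proj("wrist",s2w(np.load("p.npy"),[[60,-82,110],[60,-152,110]]),cal).round(1).tolist())
goal([60,-125,110],0,yaw=-90)
E
```

```text
t 10.65 grasp in stand [  58.5 -126.   201.6] F [-0.8  0.3 -0.1] w 59.5 ff 0.0 q [-0.3   0.44 -0.07  1.05 -0.    1.29]
[[256.1, 139.0], [255.7, 219.2]]
offset [0.0011, 0.0012, 0.0921] turn [0.08, 0.06, 0.05] tcp [ 596.8 -109.4  102. ]
```

View pics/w5.png

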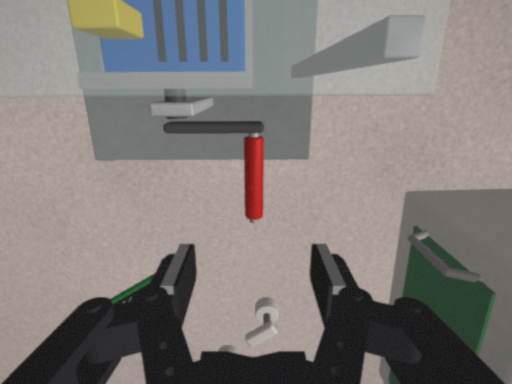

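The red bar is at column 254 (predicted 256), rows 137–219, centred between the fingers, so I'll go straight down.

>>> arm_command --moves '[{"turn":[0,0,0],"offset":[0,0,0.03],"hand":0.7},{"turn":[0,0,0],"offset":[0,0,0.06],"hand":0.7},{"turn":[0,0,0],"offset":[0,0,0.085],"hand":0.7},{"turn":[0,0,0],"offset":[0,0,0.091],"hand":0.7},{"turn":[0,0,0],"offset":[0,0,0.091],"hand":0.0},{"turn":[0,0,0],"offset":[0,0,0.091],"hand":0.0},{"turn":[0,0,0],"offset":[0,0,0.091],"hand":0.0},{"turn":[0,0,0],"offset":[0,0,0.091],"hand":0.0},{"turn":[0,0,0],"offset":[0,0,0.091],"hand":0.0},{"turn":[0,0,0],"offset":[0,0,0.091],"hand":0.0}]' --newtons 60

```text
t: 11.7
eef_pos: [597.3, -110.3, 103.2]
orientation: [3.139, 0.001, 1.548]
wrist_force: [0.5, -0.1, -0.2]
gripper_width: -0.1
finger_force: 0.0
```

```bash
python3 - <<'E'
from geo import *
st();s=arm.observe();R=Ro.from_euler('xyz',s['orientation'])
# arc rows: offsets for every 18 deg from 0
p=np.load("p.npy");c=np.array([np.cos(p[2]),np.sin(p[2]),0])
print("stand x in tool",R.inv().apply(c).round(3),"z",R.inv().apply([0,0,1]).round(3))
E
```

```text
t 11.7 grasp in stand [  60.5 -125.9  111.2] F [ 0.5 -0.1 -0.2] w -0.1 ff 0.0 q [-0.3   0.52 -0.19  0.86 -0.    1.29]
stand x in tool [-0.003  1.     0.002] z [-0.001  0.002 -1.   ]
```

The fingers shut on nothing, so I'll look.

```bash
python3 - <<'E'
from geo import *
import cv2
w=arm.snapshot("wrist");s=arm.snapshot("scene")[190:320,220:330]
cv2.imwrite("pics/m6.png",np.hstack([cv2.resize(w[60:384,140:400],(400,498)),cv2.resize(s,(400,498),interpolation=cv2.INTER_CUBIC)]))
E
```

```text
(no output)
```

View pics/m6.png

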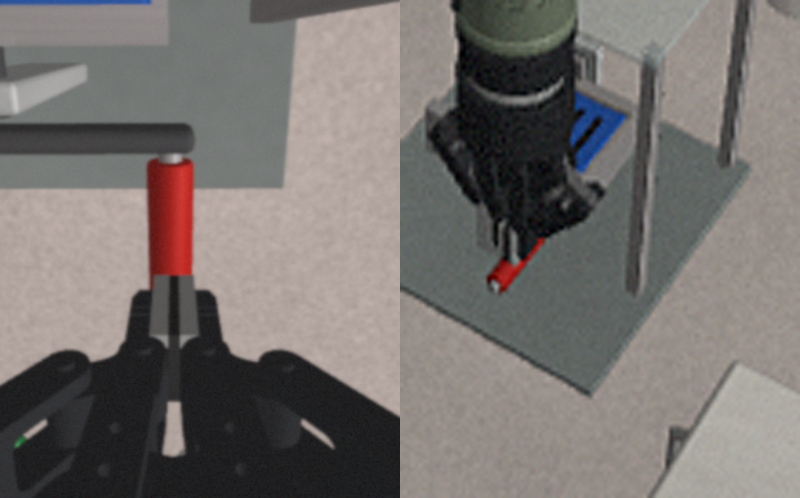

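The closed fingers seem to lie over the bar, at (172,290) in the wrist half. I'll check the geometry by projecting the bar and fingertips.

```bash
python3 - <<'E'
from geo import *
p=np.load("p.npy");st();s=arm.observe();print(s["eef_pos"].round(1))
wc=lambda P:((proj("wrist",P)-[140,60])*[400/260,498/324]).round(0).tolist()
sc=lambda P:((proj("scene",P)-[220,190])*[400/110,498/130]+[400,0]).round(0).tolist()
B=s2w(p,[[60,-82,110],[60,-152,110],[52,-82,110],[68,-82,110]])
t=s["eef_pos"];T=np.array([t,t+[0,0,-11],t+[0,0,8]])
print("bar",wc(B),sc(B));print("tcp,tip,grasp",wc(T),sc(T)); 
c=arm.calibration("wrist")["cam_to_world"];print("cam-tcp",(c[:3,3]-t).round(1),c[:3,2].round(3))
E
```

```text
t 11.8 grasp in stand [  60.3 -125.8  110.9] F [ 0.9 -0.5 -0.3] w -0.2 ff 0.0 q [-0.3   0.52 -0.19  0.86 -0.    1.29]
[ 597.1 -110.3  102.9]
bar [[177.0, 167.0], [176.0, 343.0], [153.0, 167.0], [200.0, 167.0]] [[549.0, 214.0], [494.0, 283.0], [540.0, 209.0], [559.0, 219.0]]
tcp,tip,grasp [[177.0, 274.0], [176.0, 261.0], [177.0, 284.0]] [[516.0, 264.0], [515.0, 274.0], [516.0, 256.0]]
cam-tcp [  0.3  84.3 157.9] [-0.005 -0.331 -0.944]
```

The bar is where predicted, but the tips show at rows 275 (wrist) and 262 (scene), which puts them near z = 118 mm, resting above the bar. So the pads reach about 20 mm less far than I assumed. I'll reopen, go 20 mm lower and close again.

>>> arm_command --moves '[{"turn":[0,0,0],"offset":[0,0,-0.01],"hand":0.7},{"turn":[0,0,0],"offset":[0,0,-0.01],"hand":0.7},{"turn":[0,0,0],"offset":[0,0,-0.01],"hand":0.7},{"turn":[0,0,0],"offset":[0,0,-0.01],"hand":0.7},{"turn":[0,0,0],"offset":[-0.001,-0.001,0.01],"hand":0.7},{"turn":[0,0,0],"offset":[-0.001,-0.001,0.02],"hand":0.7},{"turn":[0,0,0],"offset":[-0.001,-0.001,0.02],"hand":0.7}]'

```text
t: 12.5
eef_pos: [594.4, -110.8, 80.9]
orientation: [-3.14, 0.0, 1.548]
wrist_force: [-0.6, 1.0, 0.1]
gripper_width: 59.4
finger_force: 0.0
```

>>> arm_command --moves '[{"turn":[0,0,0],"offset":[0,0,0],"hand":0.0},{"turn":[0,0,0],"offset":[0,0,0],"hand":0.0},{"turn":[0,0,0],"offset":[0,0,0],"hand":0.0},{"turn":[0,0,0],"offset":[0,0,0],"hand":0.0},{"turn":[0,0,0],"offset":[0,0,0],"hand":0.0},{"turn":[0,0,0],"offset":[0,0,0],"hand":0.0}]'

```text
t: 13.1
eef_pos: [596.2, -111.4, 83.5]
orientation: [3.139, 0.002, 1.548]
wrist_force: [-2.8, -0.1, 6.6]
gripper_width: 13.7
finger_force: 58.7
```

```bash
python3 - <<'E'
from geo import *
import cv2
st()
w=arm.snapshot("wrist");s=arm.snapshot("scene")[190:320,220:330]
cv2.imwrite("pics/m7.png",np.hstack([cv2.resize(w[60:384,140:400],(400,498)),cv2.resize(s,(400,498),interpolation=cv2.INTER_CUBIC)]))
E
```

```text
t 13.1 grasp in stand [  59.4 -127.    91.5] F [-2.8 -0.1  6.6] w 13.7 ff 58.7 q [-0.31  0.54 -0.22  0.81 -0.    1.29]
```

Gripped: 13.7 mm on the 16 mm bar, the same 2.3 mm under-reading as on the lug. Now I'll swing the crank over the top along a 60 mm radius arc, 60° per call.

>>> arm_command --moves '[{"turn":[0,0,0],"offset":[0,-0.0003,-0.0063],"hand":0.0},{"turn":[0,0,0],"offset":[0,-0.0013,-0.0125],"hand":0.0},{"turn":[0,0,0],"offset":[0,-0.0029,-0.0185],"hand":0.0},{"turn":[0,0,0],"offset":[0,-0.0052,-0.0244],"hand":0.0},{"turn":[0,0,0],"offset":[0,-0.008,-0.03],"hand":0.0},{"turn":[0,0,0],"offset":[0,-0.0115,-0.0353],"hand":0.0},{"turn":[0,0,0],"offset":[0,-0.0154,-0.0401],"hand":0.0},{"turn":[0,0,0],"offset":[0,-0.0199,-0.0446],"hand":0.0},{"turn":[0,0,0],"offset":[0,-0.0247,-0.0485],"hand":0.0},{"turn":[0,0,0],"offset":[0,-0.03,-0.052],"hand":0.0}]' --newtons 80

```text
t: 14.2
eef_pos: [568.3, -110.8, 134.3]
orientation: [3.136, 0.001, 1.548]
wrist_force: [10.2, -1.5, -13.1]
gripper_width: 12.9
finger_force: 78.1
```

```bash
python3 -c "
from geo import *
st()"
```

```text
t 14.2 grasp in stand [  31.5 -127.1  142.3] F [ 10.2  -1.5 -13.1] w 12.9 ff 78.1 q [-0.32  0.44 -0.24  0.89  0.    1.27]
```

>>> arm_command --moves '[{"turn":[0,0,0],"offset":[0,-0.0056,-0.0028],"hand":0.0},{"turn":[0,0,0],"offset":[0,-0.0115,-0.0051],"hand":0.0},{"turn":[0,0,0],"offset":[0,-0.0175,-0.0067],"hand":0.0},{"turn":[0,0,0],"offset":[0,-0.0237,-0.0077],"hand":0.0},{"turn":[0,0,0],"offset":[0,-0.03,-0.008],"hand":0.0},{"turn":[0,0,0],"offset":[0,-0.0363,-0.0077],"hand":0.0},{"turn":[0,0,0],"offset":[0,-0.0425,-0.0067],"hand":0.0},{"turn":[0,0,0],"offset":[0,-0.0485,-0.0051],"hand":0.0},{"turn":[0,0,0],"offset":[0,-0.0544,-0.0028],"hand":0.0},{"turn":[0,0,0],"offset":[0,-0.06,0],"hand":0.0}]'

```text
t: 15.2
eef_pos: [514.7, -109.8, 139.1]
orientation: [3.121, 0.001, 1.549]
wrist_force: [11.2, 3.3, 14.1]
gripper_width: 12.7
finger_force: 80.9
```

```bash
python3 -c "
from geo import *
st()"
```

```text
t 15.2 grasp in stand [ -22.2 -127.5  147.1] F [11.2  3.3 14.1] w 12.7 ff 80.9 q [-0.35  0.33 -0.39  0.83  0.01  1.24]
```

>>> arm_command --moves '[{"turn":[0,0,0],"offset":[0,-0.0053,0.0035],"hand":0.0},{"turn":[0,0,0],"offset":[0,-0.0101,0.0074],"hand":0.0},{"turn":[0,0,0],"offset":[0,-0.0146,0.0119],"hand":0.0},{"turn":[0,0,0],"offset":[0,-0.0185,0.0167],"hand":0.0},{"turn":[0,0,0],"offset":[0,-0.022,0.022],"hand":0.0},{"turn":[0,0,0],"offset":[0,-0.0248,0.0276],"hand":0.0},{"turn":[0,0,0],"offset":[0,-0.0271,0.0335],"hand":0.0},{"turn":[0,0,0],"offset":[0,-0.0287,0.0395],"hand":0.0},{"turn":[0,0,0],"offset":[0,-0.0297,0.0457],"hand":0.0},{"turn":[0,0,0],"offset":[0,-0.03,0.05],"hand":0.0}]'

```text
t: 16.2
eef_pos: [476.3, -109.0, 86.1]
orientation: [3.139, 0.003, 1.548]
wrist_force: [-3.9, 0.0, 10.2]
gripper_width: 13.0
finger_force: 81.1
```

>>> arm_command --moves '[{"turn":[0,0,0],"offset":[0,0,0.002],"hand":0.0},{"turn":[0,0,0],"offset":[0,0,0.002],"hand":0.0},{"turn":[0,0,0],"offset":[0,0,0.002],"hand":0.0}]'

```text
t: 16.5
eef_pos: [476.2, -109.0, 83.7]
orientation: [3.139, 0.003, 1.548]
wrist_force: [-2.5, -1.2, 6.2]
gripper_width: 12.4
finger_force: 80.6
```

```bash
python3 -c "
from geo import *
st()"
```

```text
t 16.5 grasp in stand [ -60.6 -127.6   91.7] F [-2.5 -1.2  6.2] w 12.4 ff 80.6 q [-0.38  0.35 -0.54  0.68 -0.    1.22]
```

>>> arm_command --moves '[{"turn":[0,0,0],"offset":[0,0,0.0015],"hand":0.0},{"turn":[0,0,0],"offset":[0,0,0.0015],"hand":0.0},{"turn":[0,0,0],"offset":[0,0,0.0015],"hand":0.0}]'

```text
t: 16.8
eef_pos: [476.3, -109.0, 83.1]
orientation: [3.139, 0.003, 1.548]
wrist_force: [-5.4, -0.6, 14.8]
gripper_width: 13.1
finger_force: 81.6
```

>>> arm_command --moves '[{"turn":[0,0,0],"offset":[0,0,0.0015],"hand":0.0},{"turn":[0,0,0],"offset":[0,0,0.0015],"hand":0.0},{"turn":[0,0,0],"offset":[0,0,0.0015],"hand":0.0}]'

```text
t: 17.1
eef_pos: [476.4, -109.1, 82.9]
orientation: [3.138, 0.003, 1.548]
wrist_force: [-9.1, 1.2, 26.6]
gripper_width: 13.0
finger_force: 83.0
```

It's on the stop: force is at 27 N with hardly any movement. Release and retreat upward.

>>> arm_command --moves '[{"turn":[0,0,0],"offset":[0,0,-0.0022],"hand":0.0},{"turn":[0,0,0],"offset":[0,0,-0.0022],"hand":0.7},{"turn":[0,0,0],"offset":[0,0,-0.0022],"hand":0.7},{"turn":[0,0,0],"offset":[0,0,-0.0022],"hand":0.7},{"turn":[0,0,0],"offset":[0,0,-0.0022],"hand":0.7},{"turn":[0,0,0],"offset":[0,0,-0.03],"hand":0.7},{"turn":[0,0,0],"offset":[0,0,-0.07],"hand":0.7},{"turn":[0,0,0],"offset":[0,0,-0.12],"hand":0.7},{"turn":[0,0,0],"offset":[0,0,-0.12],"hand":0.7},{"turn":[0,0,0],"offset":[0,0,-0.12],"hand":0.7}]'

```text
t: 18.1
eef_pos: [476.8, -108.7, 200.6]
orientation: [3.137, 0.002, 1.548]
wrist_force: [-0.0, 0.2, -1.5]
gripper_width: 60.2
finger_force: 0.0
```

```bash
python3 - <<'E'
from geo import *
import cv2
st();p=np.load("p.npy")
def cen(im,lo,hi):
    h=cv2.cvtColor(im,cv2.COLOR_BGR2HSV);m=cv2.inRange(h,lo,hi)
    n,_,S,C=cv2.connectedComponentsWithStats(m);return [(C[i].round(1).tolist(),S[i].tolist()) for i in range(1,n) if S[i,4]>15]
for n in("wrist","scene","side"):
    cal=arm.calibration(n);im=arm.snapshot(n);cv2.imwrite(f"pics/e_{n}.png",im)
    print(n,"crank pred",proj(n,s2w(p,[-60,-117,110]),cal).round(1).tolist(),"ends",proj(n,s2w(p,[[-60,-82,110],[-60,-152,110]]),cal).round(1).tolist())
    print(" red",cen(im,(0,150,60),(6,255,255))," orange",cen(im,(8,170,70),(16,255,255)))
    print(" tongue pred(upside down, bottom z=156)",proj(n,s2w(p,[62,0,153]),cal).round(1).tolist(),"lug pred",proj(n,s2w(p,[35,0,90]),cal).round(1).tolist())
    print(" blue",[b for b in cen(im,(108,150,60),(122,255,255))], " yellow",cen(im,(22,150,60),(30,255,255)))
E
```

```text
t 18.1 grasp in stand [ -60.  -127.3  208.6] F [-0.   0.2 -1.5] w 60.2 ff 0.0 q [-0.37  0.22 -0.37  0.97 -0.    1.22]
wrist crank pred [[253.6, 176.8]] ends [[253.8, 135.8], [253.5, 214.4]]
 red [([251.6, 173.2], [243, 135, 18, 80, 1281])]  orange []
 tongue pred(upside down, bottom z=156) [[459.9, 9.4]] lug pred [[374.1, 28.0]]
 blue []  yellow []
scene crank pred [[215.4, 235.0]] ends [[223.2, 226.8], [207.3, 243.5]]
 red [([215.6, 234.9], [206, 225, 19, 21, 121])]  orange [([278.7, 214.5], [275, 209, 8, 10, 40])]
 tongue pred(upside down, bottom z=156) [[279.0, 215.5]] lug pred [[269.5, 227.4]]
 blue [([351.3, 72.6], [302, 41, 82, 90, 1515]), ([29.5, 107.2], [0, 69, 65, 80, 3511]), ([420.0, 211.0], [403, 188, 33, 47, 580])]  yellow [([307.6, 171.1], [273, 155, 63, 30, 363])]
side crank pred [[293.6, 199.7]] ends [[287.2, 206.1], [299.8, 193.5]]
 red [([293.5, 199.4], [287, 193, 14, 14, 82])]  orange []
 tongue pred(upside down, bottom z=156) [[235.4, 192.9]] lug pred [[243.4, 213.4]]
 blue [([109.5, 218.2], [103, 209, 13, 20, 195]), ([92.0, 229.9], [85, 221, 14, 21, 206]), ([73.3, 242.6], [66, 233, 15, 22, 216]), ([53.0, 256.1], [45, 247, 17, 22, 227]), ([21.7, 375.6], [0, 363, 47, 21, 621])]  yellow [([192.3, 166.2], [180, 158, 26, 18, 178]), ([217.2, 186.1], [197, 177, 40, 18, 204])]
```

```bash
python3 -c "
from plant import arm
print(arm.job_done())"
```

```text
the job is handed in; nothing more can be done
None
```

I pushed the cassette home until it latched, it held a tug of about 10 N for over a second, and I swung the crank over to its far stop, so the cassette should now be upside down. The job is handed in. My first close on the crank grip missed and I repeated it. The final check was by image code: the crank is where predicted, and no cassette showed outside the cradle.

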